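# Close up the contact grill for heating

### The arm

A 7-joint arm with a two-finger parallel gripper is mounted at the origin on the work surface. World frame = base frame: x ahead of the robot, y to its left, z up, the work surface at z = 0. Lengths are in m, angles in rad, forces in N, time in s.
With the tool pointing down it reaches from about 0.425 to 1.025 m from the base axis. Payload 9.4 kg.
Tool frame: the origin (TCP) lies between the finger pads; the fingertips stand manip.tip_reach ahead of it and the grasp point (between the pads) is the TCP (manip.tip_reach is the distance from the TCP to the fingertips, in m); z points along the fingers, y is the line along which they close (so a half turn about z gives the same grasp; the last joint's range is limited). The gripper opens to 85 mm and grips with 20 to 120 N. Pads are 22 mm wide; open, the fingers measure 114 mm over their backs; the gripper's body (76 mm by 85 mm) begins 54 mm behind the grasp point. The pads swing forward as they close: fully open they stand 13 mm farther back than shut.
Start: joints at [-1.373, 0.599, -0.003, 1.599, 0.002, 0.943, -0.08], TCP at [0.197, 0.698, 0.25] pointing down, gripper open.
Joint ranges: [-2.57, 2.57], [-0.35, 1.97], [-1.29, 1.29], [0.11, 2.56], [-1.05, 4.19], [0.11, 1.86], [-2.63, 2.63]. Speed limits (rad/s): [2.22, 2.22, 3.01, 3.01, 3.14, 3.14, 3.14].

### API

Orientations are given as [roll, pitch, yaw] about the fixed x, y, z axes, in that order (R = Rz(yaw) Ry(pitch) Rx(roll)).
In Python, from rig import manip gives the robot as it stands.
- The arm moves only by the shell command python3 -m handwheel 'ROWS' [FORCE]. ROWS is JSON, a list of rows, each a list of 5 numbers: the gripper's target within -1 to 1 (shut at 1, half-way at 0, fully open at -1), then the shift along the tool's x, y, z in m, then the turn about the tool's z in degrees. A call has 1 to 20 rows; each row shifts and turns the commanded pose from where the row before left it, along the tool's axes as they then stand; what a row does not reach is not made up. A row lasts 1/12 s, in which the tool goes at most 41.7 mm and 7.16 degrees, less where a joint would pass 70% of its speed; a pose out of reach is approached as far as the arm can. A call with a gripper value outside its range is refused whole. The fingers move at their own pace and stop on an object; FORCE is the grip in N (left out, the last holds). Time passes only in rows, so rows that do not move let the fingers close. It gives the time, the measured TCP pose, the force, the opening and the grip force at its end, in the units of the state.
- manip.get_obs(): the state, without advancing time (a new reading comes with each control period).
- manip.camera(name): name is "side" or "top"; returns a dict with "color" (400x640x3 uint8, blue, green, red), "K" (3x3 intrinsics, pixels), "view" (4x4, takes a point from world to camera coordinates). Camera axes: x right, y down, z forward; pixel columns grow to the right and rows downward; lengths in m; the calibration is good to about 2 mm. A picture is of the moment at which its call begins. There is no depth.
- manip.finish_job(): hands the job in; it is judged then, once.
The state is a dict: "t": time; "qpos": joint angles; "dq": joint speeds; "joint_efforts": joint torques, N m; "tool_pos": TCP position; "orientation": TCP orientation; "contact_force": force on the tool from outside, world axes, zero at the start; "ft_torque": the same for the moment, N m; "finger_gap": finger opening in m; "grasp_force": force on a finger pad.
Only numpy, scipy, OpenCV 4.12 (cv2) and the standard library are available. Lean on these libraries where they do the work, as an engineer would, in place of code of your own. Each camera call takes 0.05 s, during which the arm holds its last target. There are 200 camera calls.

### The job

Get the empty contact grill ready to heat up: with closed fingertips, push its drip tray fully home so that the tray's front panel sits flush against the grill, and push the raised lid down by its handle until it is fully shut, lowering it gently without a slam. Nothing is to be grasped, lifted or pulled: do not raise the lid further or draw the tray out, and leave the bottle, the jar, the bowl and the spatula where they are.

Things in the scene. Friction and masses are not known exactly. Their poses are not given: they have to be found in the camera images.
- grill: Steel contact (panini) grill fixed on the bench, sizes in mm. Origin: centre of its footprint at bench height; x axis from its front to its rear, y to its left, z up. Housing x -150 to 150, y -145 to 145, top at 98. On the front face (x = -150): thermostat knob 34 across, 18 proud, at y -105, z 76; rocker switch at y 105, z 76; tray slot below.
- tray: Loose steel drip tray, about 0.4 kg: open pan 240 long (x) x 160 wide x 24 high that slides along the grill's x in a slot under it, 3 play each side, 4 above; only friction, 1 to 6 N, resists. Starts pulled out forwards 40 to 80. Origin: centre of the pan's underside, 14 above the bench; axes as the grill's. Fully home at x = -30 in the grill's frame.
- tray_front (a point): Middle of the outer face of the tray's front panel (upright, 176 wide, 3 thick, 14 to 50 above the bench; a finger lip 12 deep, 3 thick sticks out forwards along its lower edge). 34 above the bench, 123 in front of the tray's origin; moves with the tray.
- tray_home (a point): Fixed point (x -153, y 0, z 34 in the grill's frame) where tray_front lies when the tray is fully home: the back of the panel then stops against the grill's front face.
- lid: The lid, 250 deep x 270 wide x 50 thick, turns about an axis along the grill's y at x 120, z 110 in its frame. Origin: centre of the handle bar, 300 from the hinge along the lid's x and 15 above. Axes as the grill's when shut (z upright); opening turns it about +y, front up; starts 0.5 to 0.75 rad open. Counterbalanced, stays at any angle; about 3 to 8 N down on the handle moves it.
- handle (a point): The same point, centre of the lid's handle bar: black, round, 22 diameter, 220 long, parallel to the grill's y, on two brackets 88 left and right of its middle, 32 clear of the lid's front edge. With the lid fully shut it lies at x -180, z 125 in the grill's frame (hard pressing may settle it 5 lower); it rises and moves rearwards as the lid opens.
- oil_bottle: Bystander: loose amber bottle, 60 diameter, 190 tall. Origin: centre of its underside. Bottle, jar and bowl stand, in any order, left, right and front left of the grill, about 230 to the side of its middle.
- cork_jar: Bystander: loose glass jar with a cork lid, 80 diameter, 122 tall. Origin: centre of its underside.
- bowl: Bystander: loose tan bowl, 116 diameter, 55 high. Origin: centre of its underside.
- spatula: Bystander: loose spatula 260 long with a wooden handle, lying aslant on the bench in front of the right side of the grill. Origin: middle of its length.

How it is judged:
At the end, for the whole second after the job is handed in: The drip tray is fully home and at rest in its slot (front panel within 4 mm of flush against the grill) and the lid is shut (handle within 7 mm of its shut height, about 0.023 rad) (x of tray_front in the frame of grill above -0.157 m and angle between tray's own z axis and vertical below 0.05 rad and linear speed of tray below 0.01 m/s and z of handle in the frame of grill below 0.132 m); the robot touches nothing.
It fails at once if the lid is slammed (faster than 1.5 rad/s) (angular speed of lid above 1.5 rad/s).
It fails at once if the lid is raised above where it started (over 0.85 rad) (angle between lid's own z axis and vertical above 0.85 rad).
It fails at once if the tray is lifted or tipped (height (world z) of tray_front above 0.052 m or angle between tray's own z axis and vertical above 0.12 rad).
It fails at once if the tray is drawn out further (x of tray in the frame of grill below -0.14 m).
It fails at once if a bystander is moved by more than 30 mm, or the bottle or jar is tipped over (distance of any of oil_bottle, cork_jar, bowl, spatula from where it was at the start of the episode above 0.03 m or angle between any of oil_bottle, cork_jar's own z axis and vertical above 0.5 rad).
It also fails if it takes over 56 s, if anything falls off the work surface, if the arm or the gripper's body presses on something with over 40 N, if the wrist force passes 120 N, or if a joint passes its speed limit or range.

## Working session

There is one attempt and no reset: what is moved stays moved. The work goes in short steps, Python scripts to look and compute and a shell command to move; the robot and the scene stay as the last step left them, time stands still between calls to the robot, and variables do not carry over. Pictures are saved under pics/ and viewed, at most 10 in all, crops included, and the job is handed in when it is done.

```bash
mkdir -p pics; python3 - <<'E'
from rig import manip
import cv2
o=manip.get_obs();print(o,manip.tip_reach)
for n in("side","top"):
    c=manip.camera(n);cv2.imwrite(f"pics/{n}0.png",c["color"]);print(n,c["K"].tolist(),c["view"].round(4).tolist())
E
```

```text
{'t': 0.0, 'qpos': array([-1.37269775,  0.60014752, -0.00252864,  1.600136  ,  0.00183379,
        0.94290592, -0.07980042]), 'dq': array([-2.21485303e-05,  6.93165212e-04,  1.67791306e-03, -1.71552265e-04,
       -3.10618549e-04, -9.04139706e-04, -8.75477576e-04]), 'joint_efforts': array([ 4.89696213e-04, -7.76443505e+01,  1.56501487e+00, -2.58016187e+01,
        1.22697503e-02,  8.99612292e-03,  8.03798457e-06]), 'tool_pos': array([0.19664017, 0.69735848, 0.2493988 ]), 'orientation': array([-3.14000751e+00,  1.81160772e-04,  2.86686012e+00]), 'contact_force': array([ 0.06568196, -0.2224193 , -0.22386791]), 'ft_torque': array([-0.00376512, -0.03295438, -0.03402455]), 'grasp_force': 0.0, 'finger_gap': 0.08554571570064931} 0.019
side [[490.4557272525793, 0.0, 325.5847697565224], [0.0, 490.4557272525793, 198.4542509304438], [0.0, 0.0, 1.0]] [[-0.8882, 0.4593, 0.0066, 0.5156], [0.431, 0.8383, -0.3339, -0.2239], [-0.1589, -0.2938, -0.9426, 1.2195], [0.0, 0.0, 0.0, 1.0]]
top [[420.5816948313073, 0.0, 317.29202592128354], [0.0, 420.5816948313073, 201.89228683807562], [0.0, 0.0, 1.0]] [[0.0031, -0.9999, 0.0114, 0.0026], [-0.9967, -0.004, -0.0807, 0.6152], [0.0807, -0.0111, -0.9967, 0.9838], [0.0, 0.0, 0.0, 1.0]]
```

View pics/side0.png

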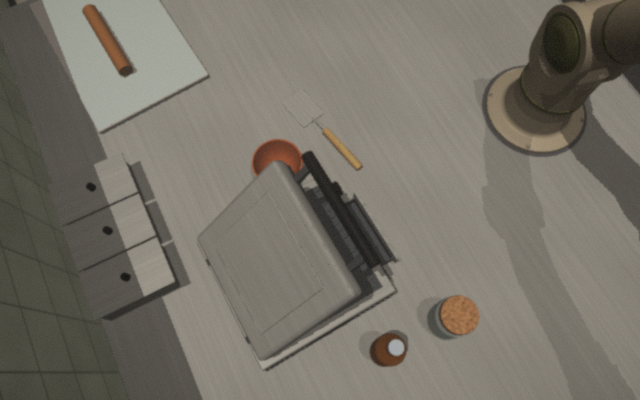

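View pics/top0.png

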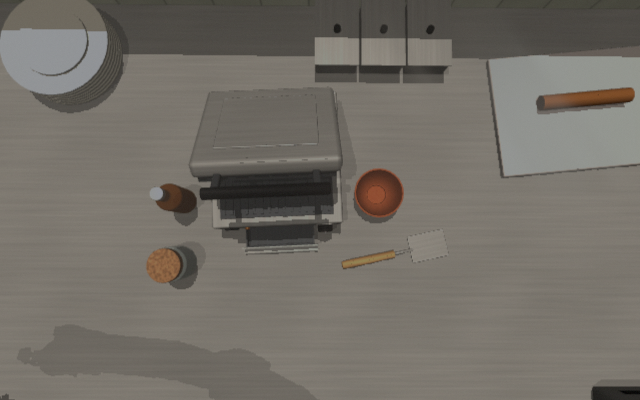

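```bash
python3 - <<'E'
import cv2
a=cv2.imread("pics/top0.png")[165:265,185:345];cv2.imwrite("pics/topc.png",cv2.convertScaleAbs(cv2.resize(a,None,fx=5,fy=5,interpolation=2),alpha=1.8))
a=cv2.imread("pics/side0.png")[140:310,270:410];cv2.imwrite("pics/sidec.png",cv2.convertScaleAbs(cv2.resize(a,None,fx=3.5,fy=3.5,interpolation=2),alpha=1.8))
E
```

```text
(no output)
```

View pics/topc.png

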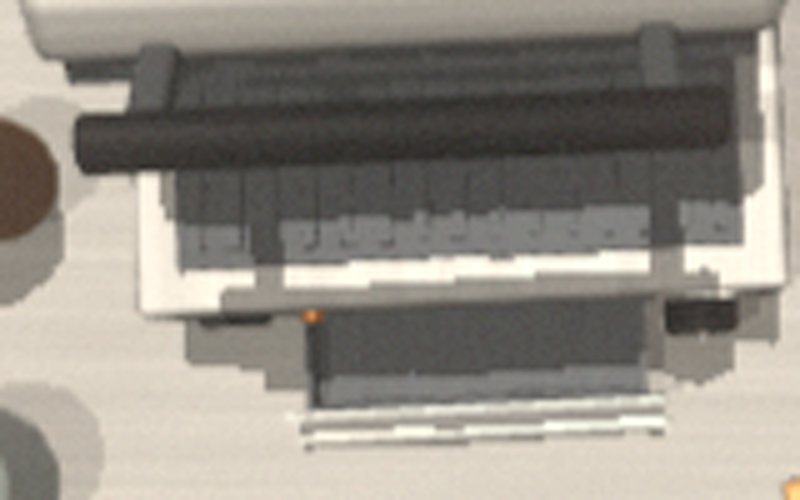

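View pics/sidec.png

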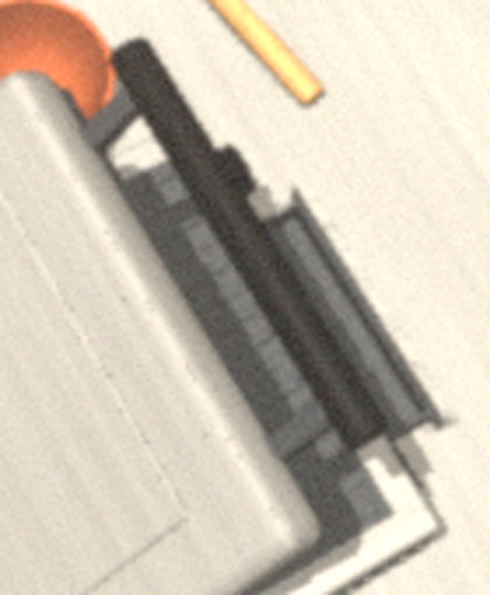

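The top crop shows the handle from (78,145) to (732,115), the housing's front top corners at (140,315) and (785,288), and the panel's top edge from (302,418) to (664,398). In the side crop the handle runs from (130,50) to (365,440).

```bash
cat >h.py <<'E'
import numpy as np,cv2
K={"side":(490.4557,325.5848,198.4543),"top":(420.5817,317.292,201.8923)}
from rig import manip
def cam(n):
    c=manip.camera(n);return c
def ray(c,p):
    V=c["view"];R=V[:3,:3];d=R.T@np.linalg.solve(c["K"],[*p,1]);return -R.T@V[:3,3],d
def plane(c,p,z):
    o,d=ray(c,p);return o+d*(z-o[2])/d[2]
def tri(c1,p1,c2,p2):
    P=[c["K"]@c["view"][:3] for c in(c1,c2)]
    X=cv2.triangulatePoints(P[0],P[1],np.float64(p1),np.float64(p2))[:,0];return X[:3]/X[3]
E
python3 - <<'E'
from h import *
t=cam("top");s=cam("side")
T=lambda x,y:(x/5+185,y/5+165)
S=lambda x,y:(x/3.5+270,y/3.5+140)
L=tri(t,T(81,145),s,S(365,438));R=tri(t,T(728,116),s,S(132,53));H=(L+R)/2
print("handle",L,R,np.linalg.norm(L-R),H)
a=plane(t,T(140,315),.098);b=plane(t,T(785,288),.098);m=(a+b)/2
print("front",a,b,np.linalg.norm(a-b))
p=plane(t,T(302,418),.05);q=plane(t,T(664,398),.05);pm=(p+q)/2;print("panel",p,q,np.linalg.norm(p-q))
for u in(a-b,L-R,p-q):print("yaw",np.arctan2(-u[0],u[1]))
y=np.arctan2(-(a-b)[0],(a-b)[1]);ex=np.array([np.cos(y),np.sin(y),0]);ey=np.array([-ex[1],ex[0],0])
G=m+.15*ex;G[2]=0;print("G",G)
f=lambda v:np.array([(v-G)@ex,(v-G)@ey,v[2]])
print("handle G",f(H),"panel G",f(pm))
for th in(.5,.55,.6,.65,.7,.75):print(th,120-300*np.cos(th)+15*np.sin(th),110+300*np.sin(th)+15*np.cos(th))
E
```

```text
handle [0.60405641 0.20609218 0.31465058] [ 0.61307571 -0.01281599  0.31061599] 0.21913103518642388 [0.60856606 0.0966381  0.31263329]
front [0.55050913 0.23551993 0.098     ] [ 0.56339995 -0.04931867  0.098     ] 0.28513014596145203
panel [0.50406341 0.17100061 0.05      ] [0.51374947 0.00356701 0.05      ] 0.16771353833436708
yaw 0.04522571561178583
yaw 0.04117802586515973
yaw 0.057785704931533836
G [0.70680116 0.09988218 0.        ]
handle G [-0.09828132  0.00120048  0.31263329] panel G [-0.19826195 -0.0036386   0.05      ]
0.5 -136.08338548804878 266.9914000096165
0.55 -127.91704818389182 279.59403651009035
0.6 -119.13104737197798 291.77277624215577
0.65 -109.74734347867616 303.4971786990477
0.7 -99.78939087678117 314.73793898057465
0.75 -89.28207926179624 325.46696104010755
```

Sizes and heights agree: handle 219 mm long, front 285 mm wide, lid at about 0.69 rad, yaw about 0.044, tray about 45 mm out. I'll turn the tool, close the fingers and move to in front of the tray.

```bash
python3 -m handwheel '[[1,0,0,0,-6.1],[1,0,0,0,-6.1],[1,0,0,0,-6.1],[1,0,0,0,0]]'; python3 -m handwheel '[[1,-0.012,-0.031,0,0],[1,-0.012,-0.031,0,0],[1,-0.012,-0.031,0,0],[1,-0.012,-0.031,0,0],[1,-0.012,-0.031,0,0],[1,-0.012,-0.031,0,0],[1,-0.012,-0.031,0,0],[1,-0.012,-0.031,0,0],[1,-0.012,-0.031,0,0],[1,-0.012,-0.031,0,0],[1,-0.012,-0.031,0,0],[1,-0.012,-0.031,0,0],[1,-0.012,-0.031,0,0],[1,-0.012,-0.031,0,0],[1,-0.012,-0.031,0,0],[1,-0.012,-0.031,0,0],[1,-0.012,-0.031,0,0],[1,-0.012,-0.031,0,0],[1,-0.012,-0.031,0,0],[1,-0.012,-0.031,0,0]]'; python3 -m handwheel '[[1,0,0,0,0],[1,0,0,0,0],[1,0,0,0,0]]'
```

```text
t: 0.53
tool_pos: [0.1969, 0.6976, 0.25]
orientation: [-3.141, -0.0, -3.092]
contact_force: [-0.4, 0.8, 0.3]
finger_gap: 0.0386
grasp_force: 0.0
t: 2.2
tool_pos: [0.4646, 0.0875, 0.2505]
orientation: [3.141, 0.0, -3.101]
contact_force: [-0.1, 1.9, -0.3]
finger_gap: 0.0
grasp_force: 0.0
t: 2.45
tool_pos: [0.464, 0.0894, 0.2503]
orientation: [3.141, -0.0, -3.1]
contact_force: [0.1, -0.1, -0.1]
finger_gap: -0.0001
grasp_force: 0.0
```

```bash
python3 -m handwheel '[[1,0,0,0.0195,0],[1,0,0,0.0195,0],[1,0,0,0.0195,0],[1,0,0,0.0195,0],[1,0,0,0.0195,0],[1,0,0,0.0195,0],[1,0,0,0.0195,0],[1,0,0,0.0195,0],[1,0,0,0.0195,0],[1,0,0,0.0195,0],[1,0,0,0,0],[1,0,0,0,0]]'; python3 -m handwheel '[[1,-0.005,0,0,0],[1,-0.005,0,0,0],[1,-0.005,0,0,0],[1,-0.005,0,0,0],[1,-0.005,0,0,0],[1,-0.005,0,0,0],[1,0,0,0,0],[1,0,0,0,0]]'; python3 - <<'E'
from h import *
c=cam("side")["color"];cv2.imwrite("pics/s1.png",cv2.convertScaleAbs(cv2.resize(c[100:330,230:500],None,fx=2.2,fy=2.2),alpha=1.6))
E
```

```text
t: 3.45
tool_pos: [0.4633, 0.0903, 0.0548]
orientation: [-3.141, -0.002, -3.096]
contact_force: [0.4, -0.5, 0.0]
finger_gap: -0.0
grasp_force: 0.0
t: 4.12
tool_pos: [0.4944, 0.0904, 0.0553]
orientation: [3.142, 0.0, -3.097]
contact_force: [-0.0, 0.4, -0.3]
finger_gap: 0.0001
grasp_force: 0.0
```

View pics/s1.png

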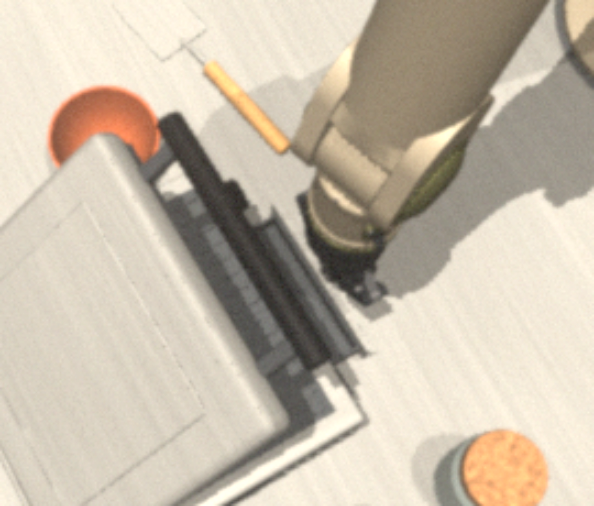

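The picture shows the fingertips at about (370,290), just in front of the middle of the tray panel and clear of the jar at (505,470). I'll push on and watch the force.

```bash
python3 -m handwheel '[[1,-0.005,0,0,0],[1,-0.005,0,0,0],[1,-0.005,0,0,0],[1,-0.005,0,0,0],[1,0,0,0,0]]'; python3 -m handwheel '[[1,-0.005,0,0,0],[1,-0.005,0,0,0],[1,-0.005,0,0,0],[1,0,0,0,0]]';python3 -m handwheel '[[1,-0.004,0,0,0],[1,-0.004,0,0,0],[1,0,0,0,0]]'
```

```text
t: 4.58
tool_pos: [0.5157, 0.0915, 0.0553]
orientation: [3.141, 0.002, -3.097]
contact_force: [0.1, -0.8, 0.2]
finger_gap: 0.0
grasp_force: 0.0
t: 4.92
tool_pos: [0.5305, 0.0922, 0.0553]
orientation: [3.141, 0.002, -3.097]
contact_force: [-0.3, 0.4, -0.0]
finger_gap: 0.0002
grasp_force: 0.0
t: 5.17
tool_pos: [0.5377, 0.0924, 0.0553]
orientation: [3.142, 0.001, -3.097]
contact_force: [-1.0, -1.0, -0.3]
finger_gap: 0.0003
grasp_force: 1.0
```

```bash
python3 -m handwheel '[[1,-0.003,0,0,0],[1,-0.003,0,0,0],[1,0,0,0,0]]'; python3 -m handwheel '[[1,-0.003,0,0,0],[1,0,0,0,0]]';python3 - <<'E'
from h import *
for n in("top","side"):
  c=cam(n)["color"];cv2.imwrite(f"pics/{n}2.png",c)
a=cv2.imread("pics/top2.png")[165:265,185:345];b=cv2.imread("pics/side2.png")[140:270,280:410]
a=cv2.resize(a,(480,300),interpolation=2);b=cv2.resize(b,(300,300),interpolation=2)
cv2.imwrite("pics/m2.png",cv2.convertScaleAbs(np.hstack([a,b]),alpha=1.8))
E
```

```text
t: 5.42
tool_pos: [0.5414, 0.0924, 0.0552]
orientation: [-3.141, -0.003, -3.097]
contact_force: [-8.2, 0.3, 5.6]
finger_gap: -0.0003
grasp_force: 1.5
t: 5.58
tool_pos: [0.5414, 0.0924, 0.0551]
orientation: [-3.14, -0.009, -3.096]
contact_force: [-17.1, 0.3, 12.4]
finger_gap: 0.0001
grasp_force: 0.3
```

View pics/m2.png

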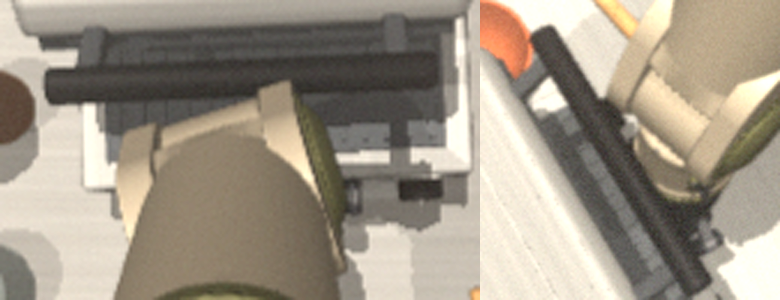

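The push met a firm stop 2 mm from the predicted home position. I'll back off, rise and check.

```bash
python3 -m handwheel '[[1,0.01,0,0,0],[1,0.015,0,0,0],[1,0.02,0,0,0],[1,0.02,0,0,0],[1,0.01,0,0,0],[1,0,0,-0.03,0],[1,0,0,-0.035,0],[1,0,0,-0.035,0],[1,0,0,-0.035,0],[1,0,0,-0.035,0],[1,0,0,-0.035,0],[1,0,0,-0.035,0],[1,0,0,-0.035,0],[1,0,0,-0.035,0],[1,0,0,-0.035,0],[1,0,0,0,0],[1,0,0,0,0]]';python3 - <<'E'
from h import *
for n in("top","side"):
  c=cam(n)["color"];cv2.imwrite(f"pics/{n}3.png",c)
a=cv2.imread("pics/top3.png")[165:265,185:345];b=cv2.imread("pics/side3.png")[140:300,280:410]
a=cv2.resize(a,(448,280),interpolation=2);a=cv2.copyMakeBorder(a,0,280,0,0,0);b=cv2.resize(b,(352,433),interpolation=2);b=cv2.copyMakeBorder(b,0,127,0,0,0)
cv2.imwrite("pics/m3.png",cv2.convertScaleAbs(np.hstack([a,b]),alpha=1.8))
E
```

```text
t: 7.1
tool_pos: [0.4724, 0.0897, 0.4025]
orientation: [3.14, 0.006, -3.097]
contact_force: [-0.3, -0.3, 0.1]
finger_gap: 0.0001
grasp_force: 0.0
```

View pics/m3.png

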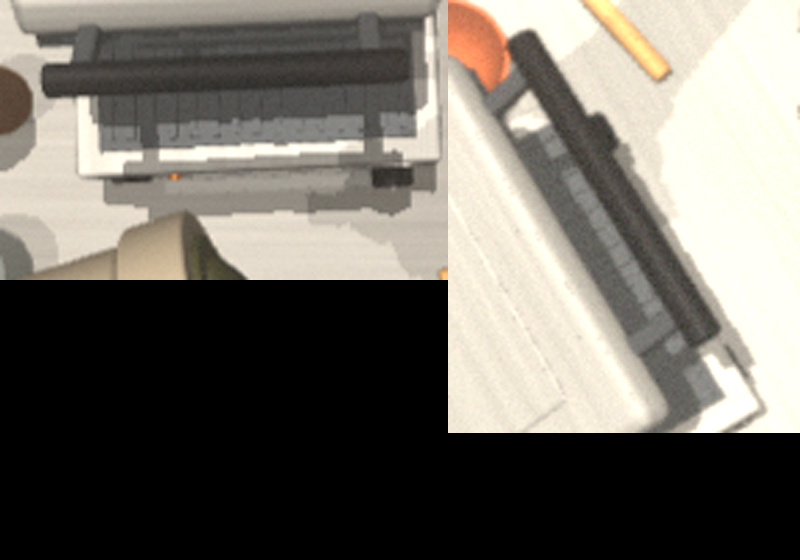

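The tray front is now under the housing edge, with only a shadowed lip at (240,180), and the handle has not moved (left end at (43,80)). Next I move over the handle.

```bash
python3 -m handwheel '[[1,-0.0335,0,0,0],[1,-0.0335,0,0,0],[1,-0.0335,0,0,0],[1,-0.0335,0,0,0],[1,0,0,0.015,0],[1,0,0,0.015,0],[1,0,0,0.015,0],[1,0,0,0,0],[1,0,0,0,0]]'; python3 -m handwheel '[[1,0,0,0.005,0],[1,0,0,0.005,0],[1,0,0,0.005,0],[1,0,0,0,0]]'
```

```text
t: 7.95
tool_pos: [0.6045, 0.0953, 0.3534]
orientation: [-3.141, -0.004, -3.097]
contact_force: [-0.3, 0.3, -0.0]
finger_gap: -0.0003
grasp_force: 0.0
t: 8.28
tool_pos: [0.6037, 0.0955, 0.3408]
orientation: [3.141, -0.001, -3.097]
contact_force: [-1.4, 0.2, 2.1]
finger_gap: -0.0002
grasp_force: 0.8
```

Contact came at the predicted height. Now I follow the arc slowly.

```bash
python3 -m handwheel '[[1,0.0055,0,0.007,0],[1,0.0055,0,0.007,0],[1,0.0055,0,0.007,0],[1,0.0057,0,0.0083,0],[1,0.0057,0,0.0083,0],[1,0.0057,0,0.0083,0],[1,0,0,0,0]]'; python3 -m handwheel '[[1,0.0048,0,0.0088,0],[1,0.0048,0,0.0088,0],[1,0.0048,0,0.0088,0],[1,0.0039,0,0.0092,0],[1,0.0039,0,0.0092,0],[1,0.0039,0,0.0092,0],[1,0,0,0,0]]'
```

```text
t: 8.87
tool_pos: [0.5698, 0.0939, 0.2939]
orientation: [-3.141, -0.001, -3.097]
contact_force: [0.6, -0.8, -0.7]
finger_gap: -0.0001
grasp_force: 0.0
t: 9.45
tool_pos: [0.5446, 0.0927, 0.2394]
orientation: [-3.141, -0.001, -3.097]
contact_force: [0.3, 0.3, 0.9]
finger_gap: -0.0
grasp_force: 0.0
```

```bash
python3 - <<'E'
from h import *
c=cam("side")["color"][120:320,260:460]
cv2.imwrite("pics/s4.png",cv2.convertScaleAbs(cv2.resize(c,(600,600),interpolation=2),alpha=1.8))
E
```

```text
(no output)
```

View pics/s4.png

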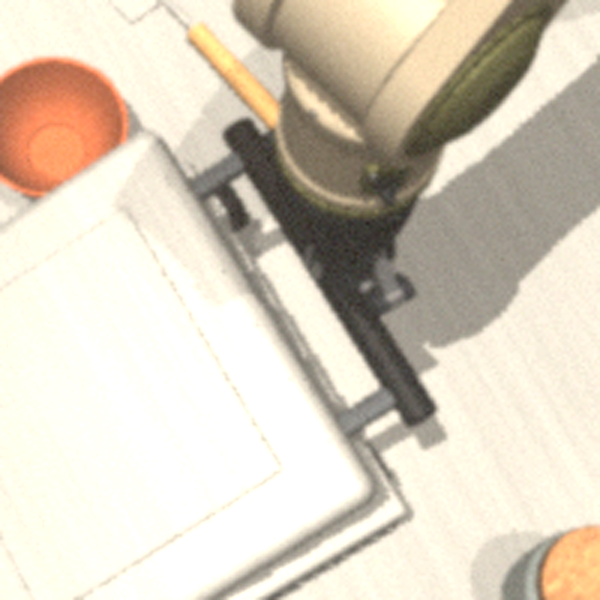

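The lid has come down, and the fingertips at about (345,280) are still on the handle. I continue to shut.

```bash
python3 -m handwheel '[[1,0.0029,0,0.0095,0],[1,0.0029,0,0.0095,0],[1,0.0029,0,0.0095,0],[1,0.002,0,0.0098,0],[1,0.002,0,0.0098,0],[1,0.002,0,0.0098,0],[1,0,0,0,0]]'; python3 -m handwheel '[[1,0.001,0,0.007,0],[1,0.001,0,0.006,0],[1,0.001,0,0.006,0],[1,0,0,0.004,0],[1,0,0,0.003,0],[1,0,0,0,0]]'; python3 -m handwheel '[[1,0,0,0.002,0],[1,0,0,0.002,0],[1,0,0,0,0]]'
```

```text
t: 10.08
tool_pos: [0.5298, 0.092, 0.1805]
orientation: [-3.141, -0.002, -3.097]
contact_force: [-0.6, -0.0, -0.2]
finger_gap: 0.0002
grasp_force: 0.0
t: 10.58
tool_pos: [0.5275, 0.0919, 0.1558]
orientation: [-3.141, -0.001, -3.097]
contact_force: [-0.6, 0.0, -0.9]
finger_gap: 0.0002
grasp_force: 0.0
t: 10.83
tool_pos: [0.5275, 0.0919, 0.1525]
orientation: [-3.142, -0.0, -3.097]
contact_force: [-2.4, 0.7, 1.1]
finger_gap: 0.0002
grasp_force: 1.0
```

```bash
python3 -m handwheel '[[1,0,0,0.002,0],[1,0,0,0.002,0],[1,0,0,0,0]]'; python3 -m handwheel '[[1,0,0,0.002,0],[1,0,0,0,0]]'
```

```text
t: 11.08
tool_pos: [0.5273, 0.0919, 0.1487]
orientation: [-3.142, -0.001, -3.097]
contact_force: [-3.2, 0.4, 6.3]
finger_gap: 0.0001
grasp_force: 3.3
t: 11.25
tool_pos: [0.5272, 0.0919, 0.147]
orientation: [-3.142, -0.0, -3.097]
contact_force: [-4.7, -0.5, 9.4]
finger_gap: 0.0002
grasp_force: 4.8
```

The tip is a little lower than expected and there is some sideways force, so I'll lift off and look.

```bash
python3 -m handwheel '[[1,0,0,-0.005,0],[1,0,0,-0.015,0],[1,0,0,-0.025,0],[1,0.02,0,-0.03,0],[1,0.02,0.03,-0.02,0],[1,0.01,0.04,0,0],[1,0,0.04,0,0],[1,0,0.04,0,0],[1,0,0.04,0,0],[1,0,0.04,0,0],[1,0,0,0,0],[1,0,0,0,0]]';python3 - <<'E'
from h import *
for n in("top","side"):
  c=cam(n)["color"];cv2.imwrite(f"pics/{n}5.png",c)
a=cv2.imread("pics/top5.png")[190:265,190:350];b=cv2.imread("pics/side5.png")[140:300,290:430]
a=cv2.resize(a,(480,225),interpolation=2);a=cv2.copyMakeBorder(a,0,140,0,0,0);b=cv2.resize(b,(320,365),interpolation=2)
cv2.imwrite("pics/m5.png",cv2.convertScaleAbs(np.hstack([a,b]),alpha=1.6))
E
```

```text
t: 12.25
tool_pos: [0.4668, 0.3222, 0.2413]
orientation: [3.141, 0.0, -3.092]
contact_force: [0.3, -0.1, 0.1]
finger_gap: -0.0
grasp_force: 0.0
```

View pics/m5.png

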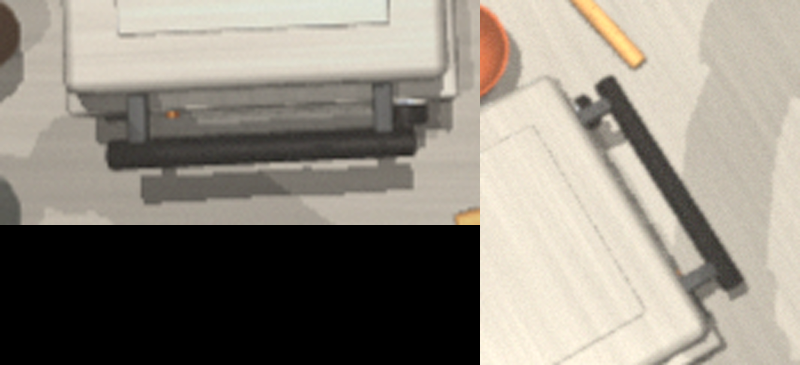

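Handle ends are at (107,155) and (416,144) in the top half, and (253,283) and (127,84) in the side half. The tray panel is against the front behind the handle.

```bash
python3 - <<'E'
from h import *
t=cam("top");s=cam("side")
T=lambda x,y:(x/3+190,y/3+190)
S=lambda x,y:(x/2.2857+290,y/2.2857+140)
G=np.array([.7068,.0999,0]);y=.044;ex=np.array([np.cos(y),np.sin(y),0]);ey=np.array([-ex[1],ex[0],0])
f=lambda v:np.array([(v-G)@ex,(v-G)@ey,v[2]])
L=tri(t,T(109,155),s,S(252,280));R=tri(t,T(414,144),s,S(129,87))
print(f(L),f(R),np.linalg.norm(L-R),f((L+R)/2))
# where home panel top edge / lip edge project in raw & crop
for n,c,sc,o in(("top",t,3,(190,190)),("side",s,2.2857,(290,140))):
  for X in((-.153,.05),(-.165,.017),(-.15,.098)):
    for yy in(.088,-.088):
      w=G+X[0]*ex+yy*ey;w[2]=X[1];p=c["K"]@(c["view"][:3]@[*w,1]);p=p[:2]/p[2];print(n,X,yy,p.round(1),((p-o)*sc).round())
a=cv2.imread("pics/top5.png")[205:260,200:335]
cv2.imwrite("pics/m6.png",cv2.convertScaleAbs(cv2.resize(a,None,fx=5.8,fy=5.8,interpolation=2),alpha=2))
E
```

```text
[-0.1814419   0.10770006  0.12842681] [-0.18549288 -0.10765837  0.10078859] 0.2171624601200863 [-1.83467389e-01  2.08424137e-05  1.14607702e-01]
top (-0.153, 0.05) 0.088 [241.4 228.7] [154. 116.]
top (-0.153, 0.05) -0.088 [317.1 225.6] [381. 107.]
top (-0.165, 0.017) 0.088 [243.8 233.9] [162. 132.]
top (-0.165, 0.017) -0.088 [317.2 230.9] [382. 123.]
top (-0.15, 0.098) 0.088 [237.7 226.9] [143. 111.]
top (-0.15, 0.098) -0.088 [317.3 223.7] [382. 101.]
side (-0.153, 0.05) 0.088 [378.1 269. ] [201. 295.]
side (-0.153, 0.05) -0.088 [336.  200.4] [105. 138.]
side (-0.165, 0.017) 0.088 [381.2 269.3] [208. 295.]
side (-0.165, 0.017) -0.088 [340.1 202.7] [115. 143.]
side (-0.15, 0.098) 0.088 [379.4 265. ] [204. 286.]
side (-0.15, 0.098) -0.088 [335.3 193.6] [104. 122.]
```

View pics/m6.png

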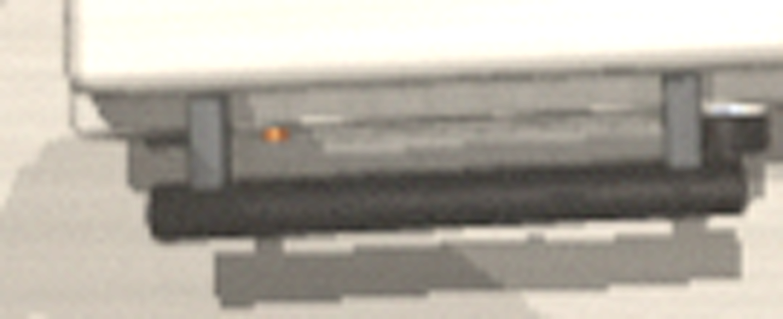

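The handle sits at z about 0.115–0.12, so the lid is shut. I'll check the tray lip numerically in the earlier top picture, where home predicts the lip edge at rows 233.9 (left) and 230.9 (right).

```bash
python3 - <<'E'
import cv2,numpy as np
for f in("pics/top3.png","pics/top0.png"):
  g=cv2.cvtColor(cv2.imread(f),6).astype(np.float32)
  for lo,hi in((252,268),(270,290),(292,312)):
    xs=np.arange(lo,hi)
    o=[]
    for d in np.arange(-14,(8 if '3' in f else 26),1.):
      ys=(233.9-(xs-243.8)*3/73.4+d).astype(np.float32)
      o.append(int(cv2.remap(g,xs[None].astype(np.float32),ys[None],1).mean()))
    print(f,lo,o)
E
```

```text
pics/top3.png 252 [143, 141, 118, 92, 86, 83, 71, 64, 74, 79, 85, 88, 87, 86, 82, 78, 77, 78, 79, 79, 78, 76]
pics/top3.png 270 [143, 136, 109, 88, 85, 81, 68, 65, 75, 80, 85, 88, 88, 87, 83, 79, 77, 78, 78, 78, 78, 80]
pics/top3.png 292 [140, 122, 93, 80, 80, 76, 63, 63, 72, 78, 83, 85, 85, 83, 79, 75, 69, 66, 65, 65, 66, 66]
pics/top0.png 252 [139, 137, 114, 89, 83, 81, 68, 51, 45, 46, 46, 46, 46, 46, 46, 46, 46, 46, 47, 46, 52, 65, 71, 71, 70, 65, 67, 95, 117, 102, 88, 105, 129, 117, 95, 107, 118, 118, 119, 120]
pics/top0.png 270 [139, 132, 105, 84, 83, 79, 65, 50, 45, 46, 46, 46, 46, 46, 46, 46, 46, 46, 46, 46, 47, 59, 69, 71, 70, 65, 69, 102, 118, 101, 88, 97, 121, 112, 89, 102, 116, 118, 118, 119]
pics/top0.png 292 [140, 123, 95, 83, 83, 78, 64, 49, 45, 45, 45, 45, 46, 46, 45, 46, 46, 46, 46, 46, 51, 64, 71, 71, 68, 64, 71, 107, 117, 98, 89, 111, 131, 112, 99, 111, 119, 119, 118, 118]
```

The lip edge matches home to within about half a pixel and no dark pan gap is left, so the tray is home. The arm is clear, so I hand in.

```bash
python3 -c "
from rig import manip
print(manip.finish_job())"
```

```text
the job is handed in; nothing more can be done
None
```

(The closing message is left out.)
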